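# Step the lead selector to the plus input and press connect

### The arm

A 6-joint arm with a two-finger parallel gripper is mounted at the origin on the work surface. World frame = base frame: x ahead of the robot, y to its left, z up, the work surface at z = 0. Lengths are in m, angles in rad, forces in N, time in s.
With the tool pointing down it reaches from about 0.375 to 0.9 m from the base axis. Payload 3.1 kg.
Tool frame: the origin (TCP) lies midway between the tips of the shut fingers; the grasp point (between the pads) lies 19 mm behind it; x points along the fingers, z is the direction in which the jaws open and shut, and the axes are right-handed (so a half turn about x gives the same grasp; the last joint's range is limited). The gripper opens to 87 mm and grips with 3 to 60 N. Pads are 19 mm wide; open, the fingers measure 117 mm over their backs; the gripper's body (75 mm by 190 mm) begins 51 mm behind the grasp point.
Start: joints at [0.985, 0.527, 1.433, -0, 1.181, -0.178], TCP at [0.248, 0.574, 0.195] pointing down, gripper open.
Joint ranges: [-3.08, 3.08], [-0.75, 2.2], [0.22, 2.44], [-1.43, 4.57], [0, 2.65], [-2.85, 2.85]. Speed limits (rad/s): [2.79, 2.79, 3.14, 3.14, 3.14, 3.14].

### API

Orientations are given as a unit quaternion [x, y, z, w].
In Python, from rig import readout, imaging, robot gives the robot as it stands. The module is installed in compiled form; this text tells all that it offers.
- The arm moves only by the tool play_rows, never from a script. Its argument "rows" is text: rows parted by semicolons, each of 7 numbers parted by spaces: the turn, a rotation vector about the tool's x, y, z in rad, then the shift along the tool's x, y, z in mm, then the closure, from 0 (fully open) to 1 (shut). In form: ax ay az tx ty tz gripper; .... A call has 1 to 8 rows; each row shifts and turns the commanded pose from where the row before left it, along the tool's axes as they then stand; what a row does not reach is not made up. A row lasts 1/12 s, in which the tool goes at most 41.7 mm and 7.16 degrees, less where a joint would pass 70% of its speed; a pose out of reach is approached as far as the arm can. A call with a gripper value outside its range is refused whole. The fingers move at their own pace and stop on an object; "squeeze" is the grip in N (left out, the last holds). Time passes only in rows, so rows that do not move let the fingers close. It gives the time, the measured TCP pose, the force and the opening at its end, in the units of the state.
- readout.get_obs(): the state, without advancing time (a new reading comes with each control period).
- imaging.camera(name): name is "side" or "top" or "wrist"; returns the picture (400x640x3 uint8, blue, green, red); there is no depth.
- imaging.camera_info(name): a dict with "K" (3x3 intrinsics, pixels), "world_to_cam" (4x4, takes a point from world to camera coordinates). Camera axes: x right, y down, z forward; pixel columns grow to the right and rows downward; lengths in m; the calibration is good to about 2 mm. A picture is of the moment at which its call begins: read the wrist's pose just before it. camera_info takes no time and is no camera call; for the wrist camera it gives the pose at the moment of the call.
- robot.hand_in(): hands the job in, once; it reports no verdict.
The state is a dict: "time": time; "q": joint angles; "joint_velocities": joint speeds; "joint_torque": joint torques, N m; "position": TCP position; "tool_rot": TCP orientation; "ft_force": force on the tool from outside, world axes, zero at the start; "moment": the same for the moment, N m; "grip_width": finger opening in m.
Only numpy, scipy, OpenCV 4.12 (cv2) and the standard library are available. Lean on these libraries where they do the work, as an engineer would, in place of code of your own. Each camera call takes 0.05 s, during which the arm holds its last target. There are 200 camera calls.

### The job

On the lead selector box, push the upright tab of the rotary dial around with the fingertips, from one side at a time and without pinching it, until it has clicked into the position whose plate shows the plus sign. Only then press the push-button on the box fully down and let it come back up. Do not shift or pick up any of the loose things lying on and around the box.

Things in the scene. Friction and masses are not known exactly. Their poses are not given: they have to be found in the camera images.
- unit: Selector box, blue with an aluminium top panel, 240 x 240 mm, 50 mm high, fixed to the table, turned by up to 0.4 rad. Origin at the centre of its underside; x axis to its far side (away from the robot), y left, z up. The dial's axis is vertical through the origin. Within 110 mm of it the panel is flat but for the dial, four symbol plates and the button.
- dial_axis (a point): Point on the dial's axis at panel height (50 mm above the table). The seven dial positions are 32 degrees apart, at -96 to +96 degrees from the box's +x axis (counterclockwise positive), each with a black dot 73.5 mm from the axis. The outer four carry white symbol plates (30 mm diameter, 3 mm thick, 90 mm from the axis): plus, bar, ring and two dots in any order.
- dial (a joint): Dial angle in rad: 0 with the tab along the box's +x axis, growing counterclockwise from above. Rests at multiples of 0.5585 (32 degrees), -1.676 to 1.676, stops 0.1 beyond; starts in one of the inner three. Between positions lies a smooth hump: 1 to 2 N at the tab takes it over, and past half-way the dial runs on by itself into the next position and stays.
- tab_mid (a point): Top edge of the dial's tab, mid-thickness, 55 mm from the dial's axis; x points radially outwards, z up. The tab is an upright radial black fin, 12 mm thick, from 30 to 68 mm from the axis and 3 to 34 mm above the panel, on a grey disc 84 mm in diameter and 15 mm high with a black cap to 20 mm. Its counterclockwise half is dial_c2, the clockwise half dial_c3.
- tab_points_at (a point): Moves with the dial: point 90 mm from the axis in the direction in which the tab points, 3 mm above the panel. Over a plate's centre when the dial rests in that position.
- plus_mark (a point): Centre of the upper face of the plate with the plus sign (two crossed black strokes 22 mm long, 6 mm wide), 3 mm above the panel and 90 mm from the dial's axis. It lies at one of the four outer positions.
- button (a joint): Push-button's travel in m: 0 up, 0.006 fully down. Springs back; it starts to move at 1.5 N and is fully down at 5 N, straight down.
- button_top (a point): Centre of the button's top: grey, 26 mm diameter, on the robot's side of the dial, 85 mm from the dial's axis along the box's -x axis. Its top stands 22 mm above the panel, in a black round housing 42 mm in diameter and 12 mm high.
- jar: Loose small amber jar with black cap, 28 mm diameter, 34 mm high, on the box's far left corner. Origin under its centre.
- standoff: Loose brass standoff, 18 mm diameter, 36 mm high, on the box's far right corner. Origin under its centre.
- spool: Loose grey solder spool, 60 mm diameter, 46 mm high, on the table to the left of the box. Origin under its centre.
- driver: Loose screwdriver with black handle, 170 mm long, lying to the right of the box along its own x axis.
- pcb: Loose green circuit board, 90 x 60 mm, up to 13 mm high, on the table to the left. Origin under its centre.
- tin: Loose open steel cup, 64 mm diameter, 35 mm high, on the table far left. Origin under its centre.
- tweezers: Loose steel tweezers, 120 mm long, 4 mm high, lying on the table to the right. Origin under their middle.

How it is judged:
On the way, in this order (a step that is already met when the one before it is completed fails the run):
1. the dial's tab has clicked into the plus position, with the button up (horizontal distance between tab_points_at and plus_mark below 0.012 m and velocity of joint dial between -0.15 and 0.15 rad/s and value of joint button below 0.0015 m), for 0.3 s.
2. the button is pressed down with the dial at plus (horizontal distance between tab_points_at and plus_mark below 0.012 m and value of joint button above 0.0045 m), for 0.05 s.
At the end, for the whole second after the job is handed in: The tab points at the plus plate within 12 mm at the plate's centre (about 7.5 degrees) and the dial is at rest; the button is back up (less than 1.5 mm down), having been pressed at least 4.5 mm down after the dial had come to rest at plus; every loose thing is within 20 mm of where it was (horizontal distance between tab_points_at and plus_mark below 0.012 m and velocity of joint dial between -0.1 and 0.1 rad/s and value of joint button below 0.0015 m and distance of each of jar, standoff, spool, driver, pcb, tin, tweezers from where it was at the start of the episode below 0.02 m); the robot touches nothing.
It fails at once if the tab is pinched: both its sides are pressed at once (contact force between the fingers and dial_c2 above 0.5 N and contact force between the fingers and dial_c3 above 0.5 N).
It fails at once if the button is pressed while the dial is not at plus (value of joint button above 0.003 m and horizontal distance between tab_points_at and plus_mark above 0.02 m).
It fails at once if a loose thing is shifted or lifted by more than 20 mm (distance of any of jar, standoff, spool, driver, pcb, tin, tweezers from where it was at the start of the episode above 0.02 m).
It also fails if it takes over 51 s, if anything falls off the work surface, if the arm or the gripper's body presses on something with over 40 N, if the wrist force passes 120 N, or if a joint passes its speed limit or range.

## Working session

There is one attempt and no reset: what is moved stays moved. The work goes in short steps, Python scripts to look and compute and a tool call to move; the robot and the scene stay as the last step left them, time stands still between calls to the robot, and variables do not carry over. Pictures are saved under pics/ and viewed, about 8 in all and at most 12, crops included, and the job is handed in when it is done.

Besides the shell and the picture viewer there is one more tool, called as name(argument=value, ...), one argument or row to a line, values as JSON. play_rows: Moves the arm, as the interface text tells. Its arguments: {"type":"object","properties":{"rows":{"type":"string"},"squeeze":{"type":"number"}},"required":["rows"]}

```bash
mkdir -p pics; python3 - <<'E'
from rig import readout, imaging
import cv2
o=readout.get_obs(); print({k:o[k] for k in('time','position','tool_rot','grip_width')})
for n in('top','side'):
    cv2.imwrite(f'pics/{n}0.png',imaging.camera(n))
    i=imaging.camera_info(n); print(n,i)
E
```

```text
{'time': 0.0, 'position': array([0.24740078, 0.57307277, 0.19354745]), 'tool_rot': array([-0.38870196,  0.59160822,  0.38808668,  0.59016881]), 'grip_width': 0.08688147970194786}
top {'K': array([[363.0504089 ,   0.        , 321.00044554],
       [  0.        , 363.0504089 , 199.62912977],
       [  0.        ,   0.        ,   1.        ]]), 'world_to_cam': array([[-0.00251972, -0.99996497, -0.00798222,  0.02210282],
       [-0.98845957,  0.0036996 , -0.15143975,  0.51418708],
       [ 0.15146398,  0.00750852, -0.98843426,  0.98864756],
       [ 0.        ,  0.        ,  0.        ,  1.        ]])}
side {'K': array([[444.97656552,   0.        , 314.25494197],
       [  0.        , 444.97656552, 197.13990443],
       [  0.        ,   0.        ,   1.        ]]), 'world_to_cam': array([[ 0.93521052, -0.35352683, -0.02000182, -0.48404355],
       [-0.2278886 , -0.55769272, -0.79815138,  0.20118744],
       [ 0.27101305,  0.75099775, -0.60212483,  1.14783691],
       [ 0.        ,  0.        ,  0.        ,  1.        ]])}
```

View pics/top0.png

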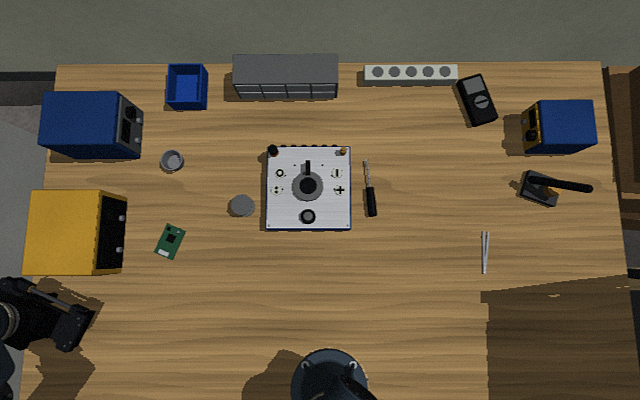

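The top view shows the box at about (308,188), with the tab pointing up at (308,167). The plus seems to be the right-hand plate at (339,190), and the button is at (307,216). I'll measure it and zoom in.

```bash
cat > h.py <<'E'
import numpy as np, cv2
from rig import readout, imaging
def ray(n,uv,z,i=None):
    i=i or imaging.camera_info(n); K=i['K'];T=i['world_to_cam']; R=T[:3,:3];c=-R.T@T[:3,3]
    d=R.T@np.linalg.inv(K)@np.array([uv[0],uv[1],1.]); return c+d*(z-c[2])/d[2]
def proj(n,p,i=None):
    i=i or imaging.camera_info(n); q=i['world_to_cam'][:3,:3]@p+i['world_to_cam'][:3,3]; q=i['K']@q; return q[:2]/q[2]
E
python3 - <<'E'
from h import *
im=cv2.imread('pics/top0.png')
m=cv2.inRange(im,(140,140,140),(255,255,255)); m[:135]=0;m[245:]=0;m[:,:255]=0;m[:,365:]=0
m=cv2.morphologyEx(m,cv2.MORPH_CLOSE,np.ones((3,3)))
c=max(cv2.findContours(m,0,2)[0],key=cv2.contourArea); c=cv2.convexHull(c)
P=np.array([ray('top',p[0],.05)[:2] for p in c],np.float32)*1000
r=cv2.minAreaRect(P); print(r)
big=cv2.resize(im[135:240,255:380],None,fx=6,fy=5.7,interpolation=cv2.INTER_CUBIC); cv2.imwrite('pics/z.png',big)
# button top: gray blob inside black housing
g=im[205:228,295:320].max(2); print(g[::2,::2])
E
```

```text
((550.742431640625, 57.662628173828125), (230.43695068359375, 229.4054718017578), 89.82044982910156)
[[172 175 172 175 178 172 177 173 173 175 172 174 178]
 [178 177 177 176 176 183 187 181 184 181 181 183 179]
 [171 170 172 178 189 104  46  55 150 185 177 180 178]
 [174 174 175 156   5   5  22  19   6  70 172 171 172]
 [172 177 149  43   8  90  90  94  71   0 155 177 173]
 [177 179  85   9  62  86  84  91 107  10 135 176 178]
 [184 194  95  10  40  93  93 100 105  12  90 187 181]
 [180 186  80  25   7  62 101  99  46   7 143 181 180]
 [172 176 180  86   0  16  25  22  13  39 189 178 173]
 [168 172 176 184  80  15   0   0 144 180 177 177 178]
 [185 182 181 184 183 187 187 187 183 183 181 182 182]
 [207 211 207 212 208 206 206 208 205 210 205 211 208]]
```

View pics/z.png

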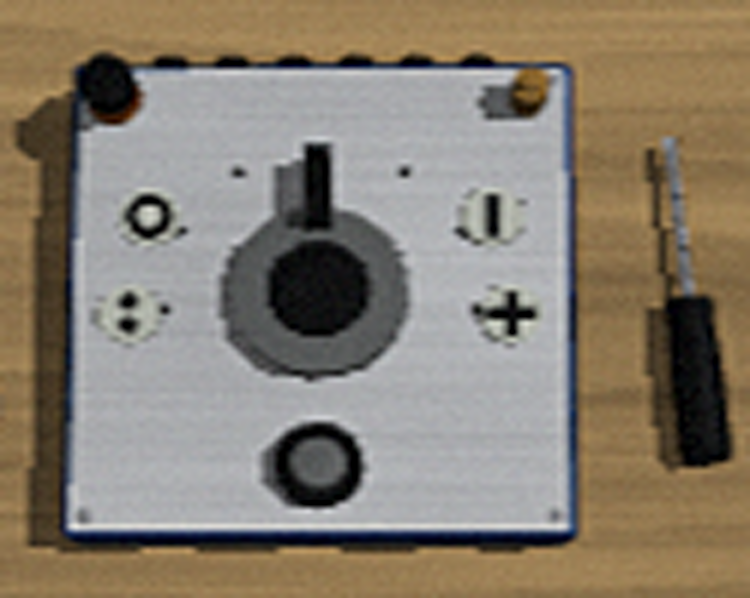

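View pics/side0.png

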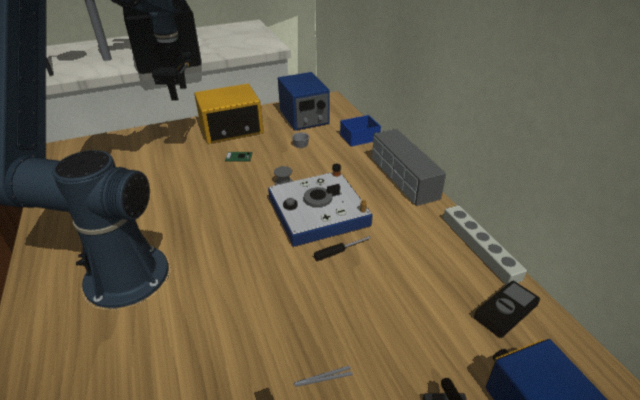

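The side view agrees: the plus is on the robot's right (−y) and the tab points away from the robot (dial at 0). Next I'll compute the axis, the yaw and the tool axes.

```bash
python3 - <<'E'
from h import *
from scipy.spatial.transform import Rotation as R
f=lambda U,V:((U+.5)/6-.5+255,(V+.5)/5.7-.5+135)
pts={'cap':(319,288,.07),'button':(318,463,.072),'plus':(510,313,.053),'dots':(130,313,.053),'bar':(492,216,.053),'ring':(148,216,.053),'tabtop':(317,186,.084)}
W={k:ray('top',f(u,v),z)[:2]*1000 for k,(u,v,z) in pts.items()}
for k in W: print(k,W[k].round(1))
ang=np.radians([-96,96,-64,64]); 
L=np.array([[90*np.cos(a),90*np.sin(a)] for a in ang]+[[-85,0],[0,0]]); M=np.array([W[k] for k in('plus','dots','bar','ring','button','cap')])
U,S,Vt=np.linalg.svd((L-L.mean(0)).T@(M-M.mean(0))); Q=Vt.T@U.T; t=M.mean(0)-Q@L.mean(0)
print('axis',t,'yaw',np.arctan2(Q[1,0],Q[0,0]),'res',(M-(L@Q.T+t)).round(1))
o=readout.get_obs(); print(R.from_quat(o['tool_rot']).as_matrix().round(3), o['position'])
E
```

```text
cap [550.3  56.8]
button [464.8  56.9]
plus [540.7 -31.8]
dots [541.4 146. ]
bar [589.5 -23.8]
ring [590.3 138.3]
tabtop [597.5  57.2]
axis [550.30541241  57.03858185] yaw -0.002361773966851759 res [[-0.   0.7]
 [ 0.3 -0.6]
 [-0.   0.1]
 [ 0.3  0.4]
 [-0.5 -0.4]
 [-0.  -0.3]]
[[-0.001 -0.918  0.397]
 [-0.002  0.397  0.918]
 [-1.     0.    -0.002]] [0.24746001 0.57314331 0.19364893]
```

play_rows(
  rows="-0.102 0 0 0 0 0 1; -0.102 0 0 0 0 0 1; -0.102 0 0 0 0 0 1; -0.102 0 0 0 0 0 1; 0 0 0 0 -5 -32 1; 0 0 0 0 -5 -32 1; 0 0 0 0 -5 -32 1; 0 0 0 0 -5 -32 1",
  squeeze=10,
)

```text
time: 0.77
position: [0.2674, 0.4442, 0.194]
tool_rot: [0.5, -0.5, -0.5, -0.499]
ft_force: [0.9, 0.2, -0.7]
grip_width: 0.0417
```

play_rows(
  rows="0 0 0 0 -6 -32 1; 0 0 0 0 -6 -32 1; 0 0 0 0 -6 -32 1; 0 0 0 0 -6 -32 1; 0 0 0 0 -25 -20 1; 0 0 0 0 -25 -20 1; 0 0 0 0 -25 -20 1; 0 0 0 0 -25 -20 1",
)

```text
time: 1.43
position: [0.3926, 0.2365, 0.1945]
tool_rot: [-0.5, 0.5, 0.5, 0.5]
ft_force: [-0.5, -0.1, 0.2]
grip_width: 0.0009
```

play_rows(
  rows="0 0 0 0 -30 -21 1; 0 0 0 0 -30 -21 1; 0 0 0 0 -30 -21 1; 0 0 0 0 -30 -21 1; 0 0 0 0 -30 -21 1; 0 0 0 0 -30 -21 1; 0 0 0 0 -31 -20 1; 0 0 0 0 0 0 1",
)

```text
time: 2.1
position: [0.6098, 0.0871, 0.1943]
tool_rot: [-0.501, 0.5, 0.497, 0.502]
ft_force: [0.8, 0.5, 0.3]
grip_width: 0.0003
```

play_rows(
  rows="0 0 0 25 0 0 1; 0 0 0 25 0 0 1; 0 0 0 25 0 0 1; 0 0 0 20 0 0 1; 0 0 0 15 0 0 1; 0 0 0 9 0 0 1; 0 0 0 0 0 0 1; 0 0 0 0 0 0 1",
)

```text
time: 2.77
position: [0.6026, 0.092, 0.0754]
tool_rot: [-0.5, 0.5, 0.5, 0.5]
ft_force: [0.6, 0.9, 0.3]
grip_width: 0.0004
```

```bash
python3 - <<'E'
from h import *
o=readout.get_obs(); print(o['position'],o['ft_force'],o['grip_width'])
im=imaging.camera('side'); c=im[150:260,240:390]; cv2.imwrite('pics/s1.png',cv2.resize(c,None,fx=5,fy=5,interpolation=cv2.INTER_CUBIC))
E
```

```text
[0.60263474 0.09198011 0.0753662 ] [0.59748663 0.93407341 0.27933191] 0.0003592185832226475
```

View pics/s1.png

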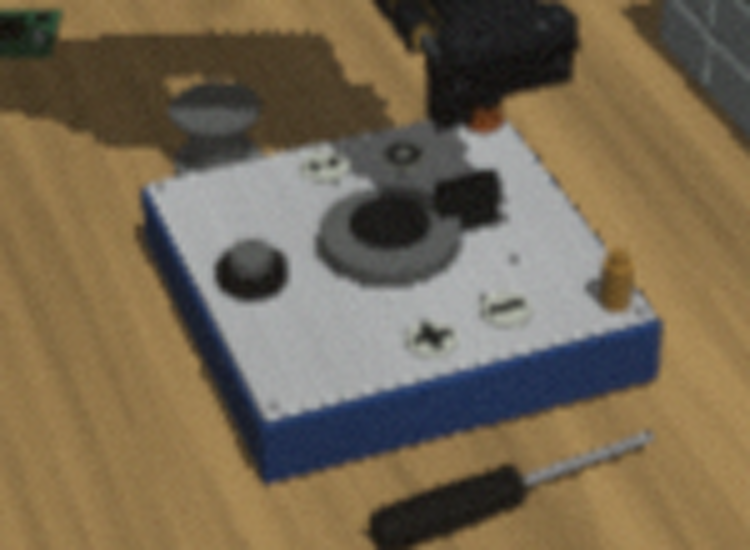

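play_rows(
  rows="0 0 0 2 0 -4 1; 0 0 0 0 -1 -4 1; 0 0 0 0 -1 -4 1; 0 0 0 0 -1 -4 1; 0 0 0 0 -1 -4 1; 0 0 0 0 -1 -4 1; 0 0 0 0 -1 -4 1; 0 0 0 0 -1 -4 1",
)

```text
time: 3.48
position: [0.6101, 0.0593, 0.0736]
tool_rot: [-0.5, 0.5, 0.5, 0.5]
ft_force: [-0.8, -0.2, 0.1]
grip_width: 0.0005
```

play_rows(
  rows="0 0 0 0 0 -4 1; 0 0 0 0 0 -4 1; 0 0 0 0 0 -4 1; 0 0 0 0 1 -4 1; 0 0 0 0 1 -4 1; 0 0 0 0 1 -4 1; 0 0 0 0 2 -4 1; 0 0 0 0 2 -4 1",
)

```text
time: 4.15
position: [0.6027, 0.0275, 0.0735]
tool_rot: [-0.5, 0.5, 0.5, 0.5]
ft_force: [-0.4, 0.1, 0.6]
grip_width: 0.0005
```

play_rows(
  rows="0 0 0 0 3 -4 1; 0 0 0 0 3 -4 1; 0 0 0 0 4 -4 1; 0 0 0 0 5 -4 1; 0 0 0 0 5 -3 1; 0 0 0 0 5 -3 1; 0 0 0 0 5 -2 1; 0 0 0 0 4 -1 1",
)

```text
time: 4.82
position: [0.5681, 0.0025, 0.0736]
tool_rot: [-0.5, 0.5, 0.5, 0.5]
ft_force: [0.2, -0.1, 0.5]
grip_width: 0.0003
```

```bash
python3 - <<'E'
from h import *
o=readout.get_obs(); print(o['position'],o['ft_force'])
im=imaging.camera('side'); c=im[150:260,240:390]; cv2.imwrite('pics/s2.png',cv2.resize(c,None,fx=5,fy=5,interpolation=cv2.INTER_CUBIC))
E
```

```text
[0.56812985 0.00253872 0.07355428] [ 0.16605083 -0.09746696  0.4575857 ]
```

View pics/s2.png

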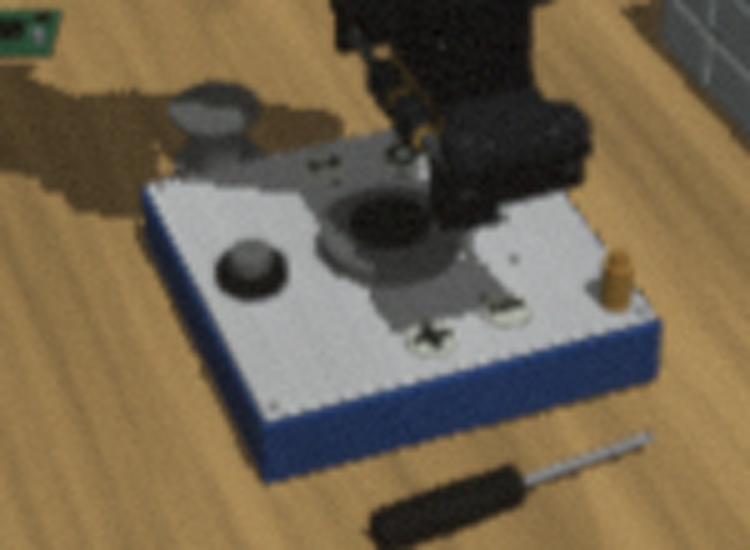

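```bash
python3 - <<'E'
from h import *
for p in [(.6026,.092,.0754),(.610,.059,.0736),(.568,.0025,.0735),(.5975,.057,.084)]:
    print(p,(proj('side',np.array(p))-[240,150])*5, proj('top',np.array(p)))
o=readout.get_obs(); print(o['time'],o['position'],o['q'],imaging.camera_info('wrist')['world_to_cam'])
cv2.imwrite('pics/t2.png',cv2.resize(imaging.camera('top')[120:250,235:385],None,fx=5,fy=4.6,interpolation=cv2.INTER_CUBIC))
E
```

```text
(0.6026, 0.092, 0.0754) [447.08258771 156.31662103] [295.01372821 166.23670121]
(0.61, 0.059, 0.0736) [479.88806037 185.76401687] [306.95701916 163.74609284]
(0.568, 0.0025, 0.0735) [450.42340539 256.34852634] [327.37164461 178.4777357 ]
(0.5975, 0.057, 0.084) [461.69471987 177.92551185] [307.49508701 167.23206407]
4.8667 [0.56716837 0.00265412 0.07345925] [-1.92214902e-01  6.18807350e-01  1.68203436e+00 -1.87285961e-04
  8.42672752e-01 -1.76283979e+00] [[-9.76001297e-05  9.99998190e-01 -1.90034045e-03 -1.80944978e-03]
 [ 9.67881701e-01  5.72222304e-04  2.51405420e-01 -5.48927669e-01]
 [ 2.51406052e-01 -1.81476755e-03 -9.67880005e-01  1.30142012e-01]
 [ 0.00000000e+00  0.00000000e+00  0.00000000e+00  1.00000000e+00]]
```

View pics/t2.png

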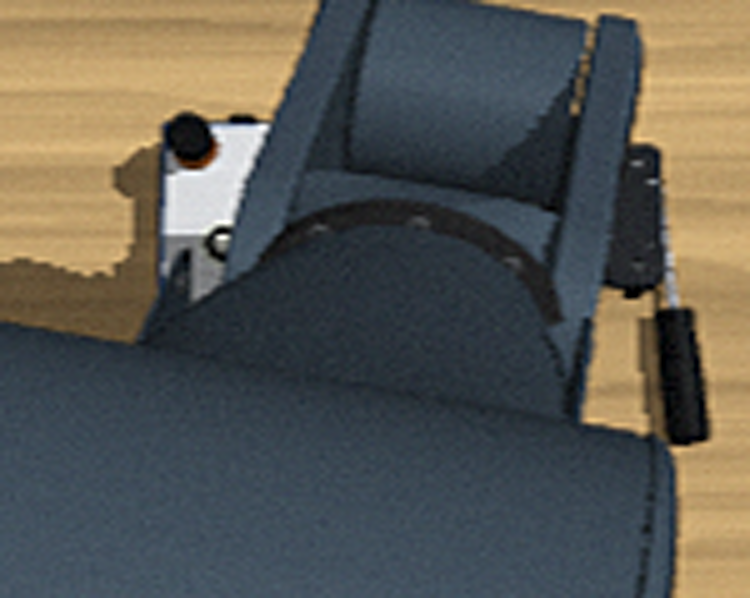

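The top view is blocked by the arm. In the side view the fingertips sit about 6 px higher than the reported TCP projects, so they probably passed above the tab. I'll check with the wrist camera.

```bash
python3 - <<'E'
from h import *
im=imaging.camera('wrist'); cv2.imwrite('pics/w3.png',im)
i=imaging.camera_info('wrist')
print('axis',proj('wrist',np.array([.5503,.057,.07]),i),'tab0',proj('wrist',np.array([.6053,.057,.084]),i),'tcp',proj('wrist',readout.get_obs()['position'],i))
for a in(-32,-64,-96):
    r=np.radians(a);print(a,proj('wrist',np.array([.5503+.055*np.cos(r),.057+.055*np.sin(r),.084]),i))
E
```

```text
axis [410.70876304 199.00895532] tab0 [410.47408657 293.80992877] tcp [320.02745207 229.94101287]
-32 [362.23536297 281.11243778]
-64 [328.26664564 245.62364678]
-96 [319.13615906 195.28052298]
```

View pics/w3.png

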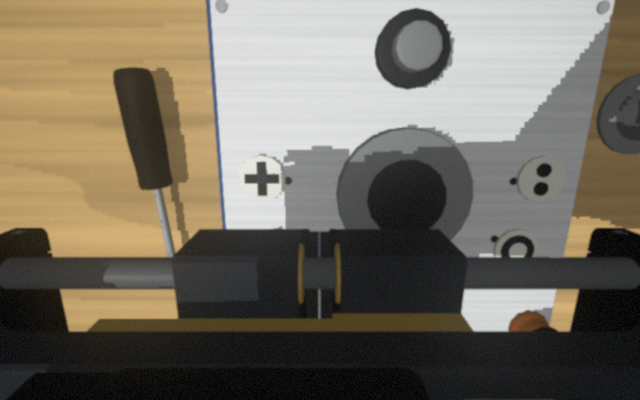

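The tab isn't at −64 or −96 (both would be visible), so the fingertips did pass over it. The visible tips are about 20 mm above the reported TCP. I'll lift, return to the left side and look again.

play_rows(
  rows="0 0 0 -20 0 0 1; 0 0 0 -20 0 0 1; 0 0 0 0 -12 24 1; 0 0 0 0 -12 24 1; 0 0 0 0 -12 24 1; 0 0 0 0 0 24 1; 0 0 0 0 0 0 1; 0 0 0 0 0 0 1",
)

```text
time: 5.63
position: [0.6049, 0.1002, 0.1134]
tool_rot: [0.501, -0.499, -0.501, -0.499]
ft_force: [-0.7, 0.3, 0.0]
grip_width: 0.0006
```

```bash
python3 - <<'E'
from h import *
p=readout.get_obs()['position'];print(p)
im=imaging.camera('side'); c=im[110:260,240:390]
w=imaging.camera('wrist'); i=imaging.camera_info('wrist')
print((proj('side',p)-[240,110])*4, proj('wrist',p,i), [proj('wrist',np.array([.5503+.055*np.cos(r),.057+.055*np.sin(r),.084]),i).round() for r in np.radians([0,-32,-64])],i['K'][0,0])
a=cv2.resize(c,(400,400),interpolation=cv2.INTER_CUBIC)
# 400 px for 150 -> scale 2.667
b=cv2.resize(w,(640,400))[:,240:]
cv2.imwrite('pics/c4.png',np.hstack([a,b]))
E
```

```text
[0.60488268 0.10019159 0.11339893]
[356.35372798 236.47412683] [322.8164674  230.08111931] [array([260., 216.]), array([216., 204.]), array([183., 171.])] 335.34626458528044
```

View pics/c4.png

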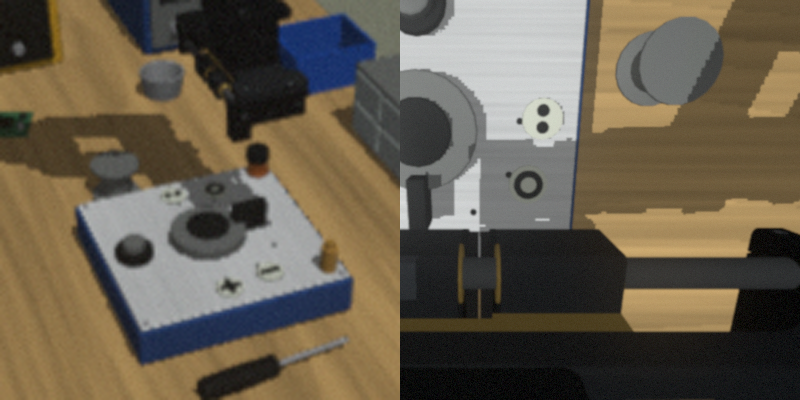

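play_rows(
  rows="0 0 0 20 0 -8 1; 0 0 0 20 0 0 1; 0 0 0 10 0 0 1; 0 0 0 5 0 0 1; 0 0 0 2 0 0 1; 0 0 0 0 0 0 1; 0 0 0 0 0 0 1",
)

```text
time: 6.32
position: [0.6056, 0.0907, 0.0572]
tool_rot: [0.5, -0.5, -0.5, -0.5]
ft_force: [-0.3, -0.9, 0.1]
grip_width: 0.0007
```

```bash
python3 - <<'E'
from h import *
o=readout.get_obs();p=o['position'];print(p,o['ft_force'],o['moment'])
im=imaging.camera('side'); c=im[150:210,290:365]
print((proj('side',p)-[290,150])*8)
for z in(.05,.07,.08): print(z,(proj('side',np.array([p[0],p[1],z]))-[290,150])*8)
cv2.imwrite('pics/s5.png',cv2.resize(c,None,fx=8,fy=8,interpolation=cv2.INTER_CUBIC))
E
```

```text
[0.60558932 0.09066825 0.05723806] [-0.26402171 -0.89953382  0.12767524] [-0.00410763 -0.02680136 -0.01163186]
[323.96611461 289.63332696]
0.05 [323.92842529 305.14993943]
0.07 [324.03316542 262.02865206]
0.08 [324.08624575 240.17559042]
```

View pics/s5.png

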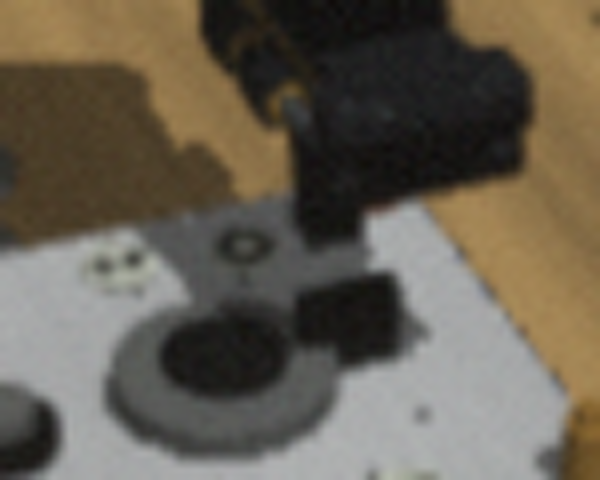

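The tip shows at v≈240 in this crop, which corresponds to z≈0.08 where the readout says 0.057. So the real tips sit about 20 mm above the reported TCP. I'll go down another 10 mm while watching the force, then push.

play_rows(
  rows="0 0 0 3 0 0 1; 0 0 0 3 0 0 1; 0 0 0 2 0 0 1; 0 0 0 2 0 0 1; 0 0 0 0 0 0 1",
)

```text
time: 6.78
position: [0.6045, 0.0909, 0.0461]
tool_rot: [-0.5, 0.5, 0.5, 0.5]
ft_force: [-0.5, -0.9, -0.5]
grip_width: 0.0003
```

play_rows(
  rows="0 0 0 0 0 -4 1; 0 0 0 0 0 -4 1; 0 0 0 0 0 -4 1; 0 0 0 0 0 -3 1; 0 0 0 0 0 -3 1; 0 0 0 0 -1 -3 1; 0 0 0 0 -1 -3 1; 0 0 0 0 -1 -3 1",
)

```text
time: 7.45
position: [0.6073, 0.064, 0.0464]
tool_rot: [-0.499, 0.5, 0.501, 0.5]
ft_force: [-1.4, 2.9, -0.0]
grip_width: 0.0004
```

Force on the tab is now 2.9 N. The reported z is below panel height with no panel contact, which confirms the offset. I'll continue along the arc.

play_rows(
  rows="0 0 0 0 0 -3 1; 0 0 0 0 0 -3 1; 0 0 0 0 0 -3 1; 0 0 0 0 0 -3 1; 0 0 0 0 0 -3 1; 0 0 0 0 0 -3 1; 0 0 0 0 0 -3 1; 0 0 0 0 1 -3 1",
)

```text
time: 8.12
position: [0.6072, 0.0396, 0.0466]
tool_rot: [-0.5, 0.5, 0.5, 0.5]
ft_force: [-0.5, 1.5, 0.8]
grip_width: 0.0006
```

play_rows(
  rows="0 0 0 0 2 -3 1; 0 0 0 0 2 -3 1; 0 0 0 0 2 -3 1; 0 0 0 0 2 -3 1; 0 0 0 0 2 -3 1; 0 0 0 0 3 -3 1; 0 0 0 0 3 -3 1; 0 0 0 0 3 -3 1",
)

```text
time: 8.78
position: [0.5876, 0.0156, 0.0465]
tool_rot: [-0.5, 0.5, 0.5, 0.5]
ft_force: [0.9, 2.1, 0.2]
grip_width: 0.0004
```

play_rows(
  rows="0 0 0 0 3 -2 1; 0 0 0 0 3 -2 1; 0 0 0 0 3 -2 1; 0 0 0 0 3 -2 1; 0 0 0 0 3 -1 1; 0 0 0 0 3 -1 1; 0 0 0 0 2 -1 1; 0 0 0 0 0 0 1",
)

```text
time: 9.45
position: [0.567, 0.0047, 0.0464]
tool_rot: [-0.5, 0.5, 0.5, 0.5]
ft_force: [0.1, 0.3, 0.2]
grip_width: 0.0006
```

```bash
python3 - <<'E'
from h import *
o=readout.get_obs();p=o['position'];print(p,o['ft_force'])
im=imaging.camera('side'); c=im[150:260,240:390]
cv2.imwrite('pics/s6.png',cv2.resize(c,None,fx=5,fy=5,interpolation=cv2.INTER_CUBIC))
E
```

```text
[0.56701976 0.00465404 0.04644529] [0.07777396 0.33025735 0.20526659]
```

View pics/s6.png

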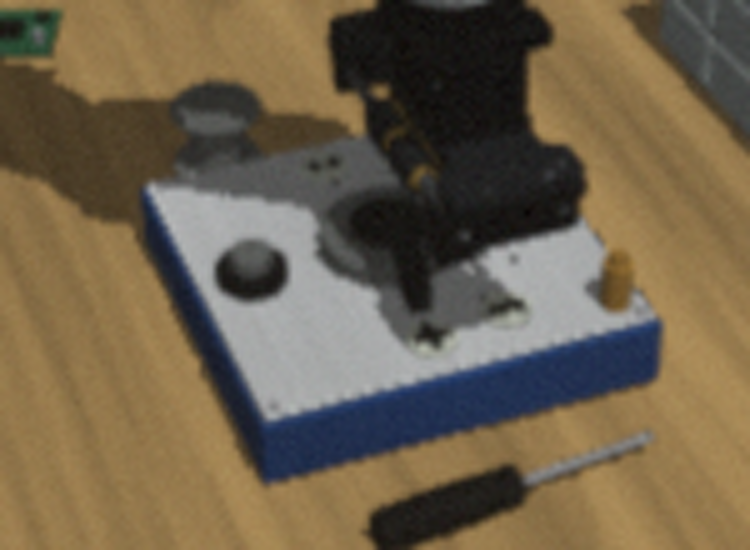

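The tab at (415,280) now points at the plus plate at (430,337), and the force is about 0, so it has clicked in. I'll back off, lift, move above the button and check the angle with the wrist camera.

play_rows(
  rows="0 0 0 0 -5 0 1; 0 0 0 -20 0 0 1; 0 0 0 -20 0 0 1; 0 0 0 -20 0 0 1; 0 0 0 0 27 13 1; 0 0 0 0 27 13 1; 0 0 0 0 27 13 1; 0 0 0 0 26 13 1",
)

```text
time: 10.17
position: [0.4654, 0.0572, 0.1068]
tool_rot: [0.5, -0.5, -0.5, -0.5]
ft_force: [-0.5, 0.5, -0.4]
grip_width: 0.0006
```

play_rows(
  rows="0 0 0 0 0 0 1; 0 0 0 0 0 0 1; 0 0 0 0 0 0 1; 0 0 0 0 0 0 1",
)

```text
time: 10.5
position: [0.4682, 0.0563, 0.1069]
tool_rot: [0.501, -0.499, -0.499, -0.501]
ft_force: [1.2, -0.3, -0.0]
grip_width: 0.0006
```

```bash
python3 - <<'E'
from h import *
o=readout.get_obs();p=o['position'];print(p,o['ft_force'])
im=imaging.camera('side'); w=imaging.camera('top')
a=cv2.resize(im[130:260,240:390],(460,400),interpolation=cv2.INTER_CUBIC)
b=cv2.resize(w[135:240,255:345],(340,400),interpolation=cv2.INTER_CUBIC)
cv2.imwrite('pics/c7.png',np.hstack([a,b]))
# tab end in side
for d in(-96,-64):
    r=np.radians(d); print(d,[proj('side',np.array([.5503+q*np.cos(r),.057+q*np.sin(r),.084])).round(1) for q in(.03,.068)])
E
```

```text
[0.46823743 0.05626452 0.10686169] [ 1.15248308 -0.30438038 -0.01308531]
-96 [array([320. , 195.1]), array([323.6, 203. ])]
-64 [array([325. , 193.3]), array([335. , 198.6])]
```

View pics/c7.png

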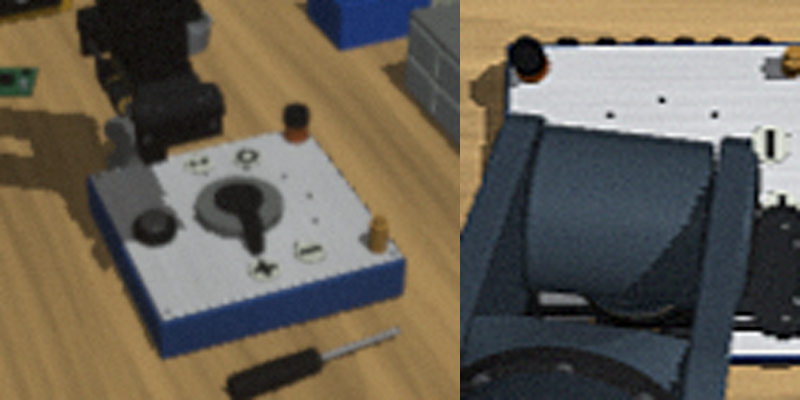

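The tab end is at column 323.8, and −96° predicts 323.6, so it is at plus. The standoff and jar haven't moved. Now I'll press the button, watching the force.

play_rows(
  rows="0 0 0 20 3 1 1; 0 0 0 20 0 0 1; 0 0 0 8 0 0 1; 0 0 0 2 0 0 1; 0 0 0 2 0 0 1; 0 0 0 0 0 0 1; 0 0 0 0 0 0 1",
)

```text
time: 11.18
position: [0.4636, 0.0576, 0.0551]
tool_rot: [0.5, -0.5, -0.5, -0.5]
ft_force: [0.2, -0.1, 0.7]
grip_width: 0.0001
```

play_rows(
  rows="0 0 0 1 0 0 1; 0 0 0 1 0 0 1; 0 0 0 1 0 0 1; 0 0 0 1 0 0 1; 0 0 0 0 0 0 1",
)

```text
time: 11.6
position: [0.4629, 0.0578, 0.0505]
tool_rot: [-0.5, 0.5, 0.5, 0.5]
ft_force: [-0.6, 0.1, -0.4]
grip_width: 0.0009
```

play_rows(
  rows="0 0 0 1 0 0 1; 0 0 0 1 0 0 1; 0 0 0 1 0 0 1; 0 0 0 0 0 0 1",
)

```text
time: 11.93
position: [0.4628, 0.0578, 0.0474]
tool_rot: [-0.5, 0.5, 0.5, 0.5]
ft_force: [-0.1, -0.5, -0.4]
grip_width: 0.0005
```

play_rows(
  rows="0 0 0 1 0 0 1; 0 0 0 1 0 0 1; 0 0 0 0 0 0 1",
)

```text
time: 12.18
position: [0.4628, 0.0578, 0.0454]
tool_rot: [-0.5, 0.5, 0.5, 0.5]
ft_force: [0.2, 0.3, -0.5]
grip_width: 0.0004
```

play_rows(
  rows="0 0 0 1 0 0 1; 0 0 0 1 0 0 1; 0 0 0 0 0 0 1",
)

```text
time: 12.43
position: [0.463, 0.0578, 0.0435]
tool_rot: [0.5, -0.5, -0.5, -0.5]
ft_force: [-0.1, 0.0, 1.6]
grip_width: 0.0001
```

play_rows(
  rows="0 0 0 1 0 0 1; 0 0 0 1 0 0 1; 0 0 0 0 0 0 1",
)

```text
time: 12.68
position: [0.463, 0.0578, 0.0416]
tool_rot: [0.5, -0.5, -0.5, -0.5]
ft_force: [0.0, -0.9, 3.0]
grip_width: 0.0002
```

play_rows(
  rows="0 0 0 1 0 0 1; 0 0 0 1 0 0 1; 0 0 0 0 0 0 1",
)

```text
time: 12.93
position: [0.463, 0.0578, 0.0395]
tool_rot: [0.5, -0.5, -0.5, -0.5]
ft_force: [0.7, 0.7, 4.5]
grip_width: 0.0005
```

play_rows(
  rows="0 0 0 1 0 0 1; 0 0 0 1 0 0 1; 0 0 0 0 0 0 1",
)

```text
time: 13.18
position: [0.463, 0.0578, 0.0383]
tool_rot: [0.5, -0.5, -0.5, -0.5]
ft_force: [-1.7, 0.7, 11.4]
grip_width: 0.0004
```

At 11.4 N it has bottomed out. I'll hold briefly, then lift clear and back away.

play_rows(
  rows="0 0 0 0 0 0 1; 0 0 0 0 0 0 1; 0 0 0 -4 0 0 1; 0 0 0 -10 0 0 1; 0 0 0 -25 0 0 1; 0 0 0 -30 0 0 1; 0 0 0 -30 0 0 1; 0 0 0 -10 0 0 1",
)

```text
time: 13.85
position: [0.4649, 0.0576, 0.1496]
tool_rot: [0.502, -0.499, -0.498, -0.501]
ft_force: [0.9, -0.6, -0.4]
grip_width: 0.0002
```

play_rows(
  rows="0 0 0 0 0 30 1; 0 0 0 0 0 30 1; 0 0 0 0 0 30 1; 0 0 0 0 0 30 1; 0 0 0 0 0 30 1; 0 0 0 0 0 30 1; 0 0 0 0 0 0 1; 0 0 0 0 0 0 1",
)

```text
time: 14.52
position: [0.4623, 0.239, 0.146]
tool_rot: [-0.501, 0.499, 0.501, 0.499]
ft_force: [1.0, -0.5, -0.3]
grip_width: 0.0005
```

```bash
python3 - <<'E'
from h import *
o=readout.get_obs();print(o['position'],o['ft_force'])
w=imaging.camera('top'); s=imaging.camera('side')
a=cv2.resize(w[135:270,145:380],(700,400),interpolation=cv2.INTER_CUBIC)
cv2.imwrite('pics/c8.png',a)
for n,x in(('top',w),('side',s)):
    d=np.abs(x.astype(int)-cv2.imread(f'pics/{n}0.png')).max(2)>60
    m,_,st,ce=cv2.connectedComponentsWithStats(d.astype(np.uint8)); print(n,[(ce[k].round(),st[k,4]) for k in range(1,m) if st[k,4]>15])
E
```

```text
[0.46230482 0.23897714 0.14596811] [ 1.01202275 -0.5420306  -0.32250337]
top [(array([137., 293.]), np.int32(29289)), (array([306., 167.]), np.int32(123)), (array([326., 187.]), np.int32(93)), (array([ 63., 346.]), np.int32(100)), (array([283., 361.]), np.int32(516)), (array([305., 363.]), np.int32(27)), (array([363., 391.]), np.int32(129)), (array([228., 388.]), np.int32(26))]
side [(array([ 29., 129.]), np.int32(9426)), (array([39., 18.]), np.int32(569)), (array([76., 83.]), np.int32(7652)), (array([111.,  20.]), np.int32(878)), (array([248.,  53.]), np.int32(4948)), (array([171.,  81.]), np.int32(490)), (array([180., 128.]), np.int32(385)), (array([127., 139.]), np.int32(652)), (array([194., 157.]), np.int32(2364)), (array([140., 197.]), np.int32(554)), (array([334., 189.]), np.int32(122)), (array([322., 209.]), np.int32(39)), (array([101., 230.]), np.int32(119)), (array([152., 238.]), np.int32(238))]
```

View pics/c8.png

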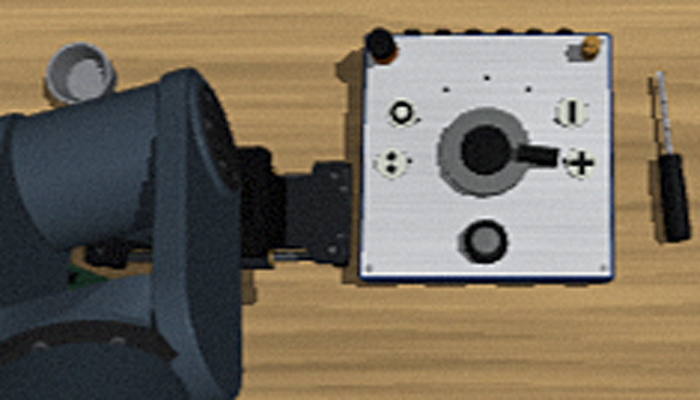

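The tab at (540,155) points at the plus at (580,163), the button at (485,240) is up, and the jar, standoff and driver haven't moved. The spool, under the hand, is 46 mm high and the fingertips are above 0.145 m, so it's clear. I'm handing in.

```bash
python3 -c "
from rig import robot; print(robot.hand_in())"
```

```text
the job is handed in; nothing more can be done
None
```

I pushed the dial's tab clockwise from 0° to the plus position (−96°) with the shut fingertips, always from its counterclockwise side. I then pressed the button, let it come back up, moved clear and handed in at about 14.6 s. The hand-in gave no verdict.

- **First sweep missed:** the real fingertips sit about 20–25 mm above the reported TCP, so they passed over the tab without moving it. I worked this out from the side view, went lower and repeated the push. Contact force on the tab was about 3 N at most.
- **Dial:** in the last top view the tab points at the plus plate. In the side view its end is at column 323.8, where −96° predicts 323.6. The force on the fingers had dropped to about zero once it clicked in.
- **Button:** the force rose smoothly to about 4.5 N, then jumped to 11.4 N over the last 2 mm. I took that as fully down, because the travel itself can't be read directly. The last top view looks as if it is back up.
- **Loose things:** the jar, standoff and driver haven't moved in the final top view. The image comparison shows no change at the tweezers. The tin looks in place. The arm blocked the view of the spool and circuit board at the end, so I didn't check them then. The arm passed well above both and no unexpected force showed up.

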